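Sweep the clay samples into the weighing tray

TASK

Pick up the yellow hand sweeper from its blue parking tray and use it to sweep all four clay pieces off the grey sorting stand into the steel weighing tray of the balance, without touching the pieces with the gripper or dropping any onto the bench. Then stand the sweeper upright back in its parking tray, let go of it, and after that press the green key on the balance fully down to record the weight and let it come up. Leave the jars, bottles and glassware where they stand.

Things in the scene. Friction and masses are not known exactly. Their poses are not given: they have to be found in the camera images.
- board: Fixed grey sorting stand. Origin: under its centre, at bench level. Plate 220 (x) x 300 (y) mm, top 90 mm above the bench. Along the edges at local x = +-100 to 110 mm fences rise 20 mm above the plate (200 mm clear between). Both ends (local y = +-150 mm) are open, without lip. The balance stands at one end, the parking tray at the other, either way round, both turned like the stand.
- balance: Fixed white balance; origin at bench level under its tray's centre, 230 mm from the stand's origin along local +y or -y. Open steel weighing tray, inside 200 (x) x 176 (y) mm, rim 73 mm above the bench; the stand's plate overhangs the nearer rim by 12 mm, so pieces pushed off its end drop 46 mm into the tray. Console with display and green key on the local -x side.
- tray (a point): Centre of the weighing tray's inner floor, 44 mm above the bench; axes as the balance.
- print_key (a joint): Green push key on the balance's console, spring return: 0 = up, 0.006 m = fully down (about 4 N). Counted as pressed above 0.0045 m.
- print_key_top (a point): Centre of the green key's top face (key 26 mm across), facing up. It moves down with the key.
- rest: Fixed blue parking tray with black rubber floor at the other end of the stand (local y +-230 mm). Origin at bench level. Floor 20 mm and rim 28 mm above the bench; inside from local x = -114 to +134 mm and y = -64 to +64 mm. The sweeper stands in its -x part, a small sample jar in its +x part (about x = 105 mm).
- sweeper: Loose hand sweeper, about 220 g, standing upright in the parking tray. Origin: centre of its underside, z up. Yellow foot with black sole: 120 (local x) x 32 (local y) x 30 mm high; its 120 x 30 mm faces (local +y and -y) do the sweeping. Black upright handle in its middle, 40 (x) x 26 (y) mm, from 30 to 92 mm above the origin; grip it across the 26 mm.
- piece_a: Loose orange-brown clay block 62 x 34 x 28 mm, about 110 g, lying on the stand's plate. Origin: centre of its underside, z up at the start.
- piece_b: Loose dark brown clay block 58 x 36 x 26 mm, about 100 g. Origin: centre of its underside.
- piece_c: Loose light-brown mottled round clay tablet 60 mm across, 26 mm thick, about 120 g, lying flat. Origin: centre of its underside.
- piece_d: Loose dark red block 50 x 42 x 30 mm, about 120 g. Origin: centre of its underside.
- piece_a_mid (a point): The middle of the orange-brown block, half its thickness above its origin.
- piece_b_mid (a point): The middle of the dark brown block, half its thickness above its origin.
- piece_c_mid (a point): The middle of the round tablet, half its thickness above its origin.
- piece_d_mid (a point): The middle of the dark red block, half its thickness above its origin.
- sample_jar: Bystander: jar 36 mm across, 75 mm high, red cap, standing in the parking tray beside the sweeper. Origin: centre of its underside (as for all bystanders).
- beaker: Bystander: glass beaker 76 mm across, 85 mm high, on the bench close behind the far fence of the stand.
- amber_bottle: Bystander: amber bottle 64 mm across, 120 mm high, on the bench.
- wash_bottle: Bystander: clear bottle with blue cap, 66 mm across, 150 mm high, on the bench.
- flask: Bystander: conical glass flask 84 mm across the foot, 110 mm high, on the bench.
- powder_jar: Bystander: jar with red cap 70 mm across, 85 mm high, on the bench close behind the far fence of the stand.

How it is judged:
On the way, in this order (a step that is already met when the one before it is completed fails the run):
1. the sweeper is gripped and lifted clear of its parking tray (contact force between the fingers and sweeper above 1 N and z of sweeper in the frame of rest above 0.05 m), for 0.1 s.
2. all four pieces are in the weighing tray while the gripper holds the sweeper (x of piece_a_mid in the frame of tray between -0.1 and 0.1 m and y of piece_a_mid in the frame of tray between -0.078 and 0.078 m and z of piece_a_mid in the frame of tray between 0 and 0.055 m and x of piece_b_mid in the frame of tray between -0.1 and 0.1 m and y of piece_b_mid in the frame of tray between -0.078 and 0.078 m and z of piece_b_mid in the frame of tray between 0 and 0.055 m and x of piece_c_mid in the frame of tray between -0.1 and 0.1 m and y of piece_c_mid in the frame of tray between -0.078 and 0.078 m and z of piece_c_mid in the frame of tray between 0 and 0.055 m and x of piece_d_mid in the frame of tray between -0.1 and 0.1 m and y of piece_d_mid in the frame of tray between -0.078 and 0.078 m and z of piece_d_mid in the frame of tray between 0 and 0.055 m and contact force between the fingers and sweeper above 1 N), for 0.2 s.
3. the sweeper stands upright in its parking tray, released (x of sweeper in the frame of rest between -0.115 and 0.135 m and y of sweeper in the frame of rest between -0.064 and 0.064 m and z of sweeper in the frame of rest below 0.026 m and angle between sweeper's own z axis and vertical below 0.1 rad and contact force between the fingers and sweeper below 0.1 N), for 0.2 s.
4. the green key is pressed down (value of joint print_key above 0.0045 m), for 0.02 s.
At the end, for the whole second after the job is handed in: All four pieces lie in the weighing tray (their middles within 100 mm along x and 78 mm along y of its centre, under 55 mm above its floor), the sweeper stands upright (0.1 rad) and released on the floor of its parking tray, the key is up again, pieces and sweeper are at rest (all of step 3 and x of piece_a_mid in the frame of tray between -0.1 and 0.1 m and y of piece_a_mid in the frame of tray between -0.078 and 0.078 m and z of piece_a_mid in the frame of tray between 0 and 0.055 m and x of piece_b_mid in the frame of tray between -0.1 and 0.1 m and y of piece_b_mid in the frame of tray between -0.078 and 0.078 m and z of piece_b_mid in the frame of tray between 0 and 0.055 m and x of piece_c_mid in the frame of tray between -0.1 and 0.1 m and y of piece_c_mid in the frame of tray between -0.078 and 0.078 m and z of piece_c_mid in the frame of tray between 0 and 0.055 m and x of piece_d_mid in the frame of tray between -0.1 and 0.1 m and y of piece_d_mid in the frame of tray between -0.078 and 0.078 m and z of piece_d_mid in the frame of tray between 0 and 0.055 m and linear speed of each of piece_a, piece_b, piece_c, piece_d, sweeper below 0.02 m/s and value of joint print_key below 0.002 m); the robot touches nothing.
It fails at once if a piece falls onto the bench (height (world z) of any of piece_a_mid, piece_b_mid, piece_c_mid, piece_d_mid below 0.04 m).
It fails at once if the gripper or arm touches a piece (contact force between any of the fingers, the arm and piece_a above 0.5 N or contact force between any of the fingers, the arm and piece_b above 0.5 N or contact force between any of the fingers, the arm and piece_c above 0.5 N or contact force between any of the fingers, the arm and piece_d above 0.5 N).
It fails at once if a bystander is moved by more than 30 mm (distance of any of sample_jar, beaker, amber_bottle, wash_bottle, flask, powder_jar from where it was at the start of the episode above 0.03 m).
It also fails if it takes over 70 s, if anything falls off the work surface, if the arm or the gripper's body presses on something with over 40 N, if the wrist force passes 120 N, or if a joint passes its speed limit or range.

ROBOT

A 7-joint arm with a two-finger parallel gripper is mounted at the origin on the work surface. World frame = base frame: x ahead of the robot, y to its left, z up, the work surface at z = 0. Lengths are in m, angles in rad, forces in N, time in s.
With the tool pointing down it reaches from about 0.425 to 0.825 m from the base axis. Payload 3.6 kg.
Tool frame: the origin (TCP) lies where the fingers leave the gripper's body, on its centre line; the fingertips stand 73 mm ahead of it and the grasp point (between the pads) lies 54 mm ahead of it; z points along the fingers, y is the line along which they close (so a half turn about z gives the same grasp; the last joint's range is limited). The gripper opens to 85 mm and grips with 20 to 120 N. Pads are 22 mm wide; open, the fingers measure 114 mm over their backs; the gripper's body (76 mm by 85 mm) begins 54 mm behind the grasp point. The pads swing forward as they close: fully open they stand 13 mm farther back than shut.
Start: joints at [1.317, 0.615, -0.013, 1.423, 0.008, 1.103, -0.04], TCP at [0.146, -0.633, 0.304] pointing down, gripper open.
Joint ranges: [-3.12, 3.12], [-0.3, 2.06], [-1.34, 1.32], [0.26, 2.42], [-1.36, 4.5], [0.01, 1.98], [-2.84, 2.84]. Speed limits (rad/s): [2.79, 2.79, 3.14, 3.14, 3.14, 3.14, 3.14].

INTERFACE

Orientations are given as a unit quaternion [x, y, z, w].
In Python, from station import arm, snapshot, camera_info, ticket gives the robot as it stands. Calls block until the motion is done:
- arm.movep(position, orientation): joint-space move of the TCP to a pose.
- arm.line_to(position, velocity=0.15, ori=None): straight line of the TCP; ori=None keeps the orientation; velocity is the mean speed in m/s.
- arm.move_j(angles): joint-space move.
- arm.move_gripper(opening, effort=None): opening from 0.0 (shut) to 1.0 (fully open); effort is the grip in N (None keeps the last); returns when the fingers have stopped.
- arm.pause(seconds).
- arm.ik(position, orientation): joint angles nearest the present ones, or None.
- snapshot(name): name is "scene" or "top"; returns the picture (384x512x3 uint8, blue, green, red); there is no depth.
- camera_info(name): a dict with "fx", "fy", "cx", "cy" (pixels), "dist_coeffs" ([k1, k2, p1, p2, k3] as OpenCV has them; the pictures are not rectified), "R" (3x3) and "t" (3): a world point X has camera coordinates R X + t. Camera axes: x right, y down, z forward; pixel columns grow to the right and rows downward; lengths in m; the calibration is good to about 2 mm. A picture is of the moment at which its call begins. camera_info takes no time and is no camera call.
A pose or a line that the arm cannot do raises arm.MotionError and nothing moves.
- ticket.finish_job(): hands the job in; it is judged then, once.
Readings, each from a call of its own:
- arm.read_time(): time.
- arm.read_joint_positions(): joint angles.
- arm.read_dq(): joint speeds.
- arm.read_effort(): joint torques, N m.
- arm.read_tool_pos(): TCP position.
- arm.read_eef_rot(): TCP orientation.
- arm.read_ft_force(): force on the tool from outside, world axes, zero at the start.
- arm.read_wrist_torque(): the same for the moment, N m.
- arm.read_opening(): opening from 0.0 (shut) to 1.0 (fully open).
- arm.read_finger_force(): force on a finger pad.
Only numpy, scipy, OpenCV 4.12 (cv2) and the standard library are available. Lean on these libraries where they do the work, as an engineer would, in place of code of your own. Each camera call takes 0.05 s, during which the arm holds its last target. There are 200 camera calls.

## Working session

There is one attempt and no reset: what is moved stays moved. The work goes in short steps, each a Python script; the robot and the scene stay as the last script left them, time stands still between calls to the robot, and variables do not carry over. Pictures are saved under pics/ and viewed, at most 10 in all, crops included, and the job is handed in when it is done.

```bash
mkdir -p pics; ls
python3 - <<'E'
from station import arm, snapshot, camera_info
import cv2
for n in("scene","top"):
    cv2.imwrite(f"pics/{n}0.png",snapshot(n)); print(n,camera_info(n))
print(arm.read_eef_rot(),arm.read_tool_pos(),arm.read_time())
E
```

```text
pics
scene {'fx': 425.7109603393363, 'fy': 425.7109603393363, 'cx': 258.30659663883694, 'cy': 189.73289801898764, 'dist_coeffs': array([-0.04263398,  0.        ,  0.        ,  0.        ,  0.        ]), 'R': array([[ 0.25150999,  0.96776662, -0.01305764],
       [ 0.69103883, -0.18900536, -0.69766919],
       [-0.67764892,  0.16644744, -0.71630105]]), 't': array([-0.12344212, -0.29684181,  1.70049283])}
top {'fx': 349.73656464590914, 'fy': 349.73656464590914, 'cx': 255.41528140852134, 'cy': 191.9612429873368, 'dist_coeffs': array([-0.01639882,  0.        ,  0.        ,  0.        ,  0.        ]), 'R': array([[-1.96847735e-03, -9.99672792e-01,  2.55036013e-02],
       [-9.99153457e-01,  9.18195148e-04, -4.11281617e-02],
       [ 4.10912870e-02, -2.55629713e-02, -9.98828334e-01]]), 't': array([-0.00653315,  0.51022603,  1.25650879])}
[ 9.93576295e-01  1.13158139e-01 -1.26658428e-04 -1.16833247e-03] [ 0.1460437  -0.63282792  0.3028455 ] 0.1
```

View pics/scene0.png

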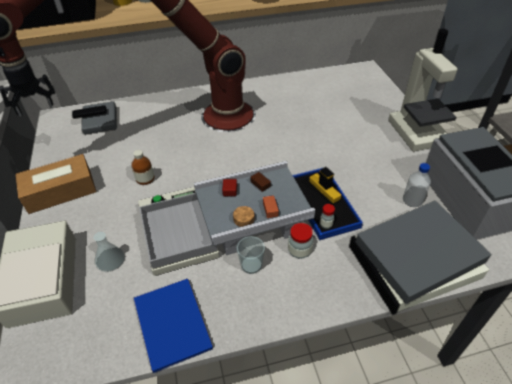

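View pics/top0.png

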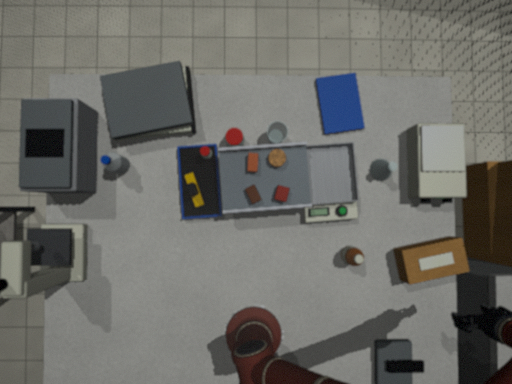

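The top view shows the stand at about (265,180), with the balance to its right (-y) and the parking tray to its left. The sweeper is at (194,190) and the green key at (342,211). I'll enlarge both views and run the first masks.

```bash
cat > h.py <<'E'
import numpy as np, cv2
from station import arm, snapshot, camera_info
from scipy.spatial.transform import Rotation as Rn
def ray(n,uv):
    c=camera_info(n);K=np.array([[c['fx'],0,c['cx']],[0,c['fy'],c['cy']],[0,0,1]])
    p=cv2.undistortPoints(np.array(uv,float).reshape(-1,1,2),K,c['dist_coeffs'])[:,0]
    d=np.c_[p,np.ones(len(p))]@c['R']; return -c['R'].T@c['t'],d
def plane(n,uv,z):
    o,d=ray(n,uv); return o+d*((z-o[2])/d[:,2])[:,None]
def tri(uv1,uv2):
    o1,d1=ray("top",[uv1]);o2,d2=ray("scene",[uv2]);d1=d1[0];d2=d2[0]
    s=np.linalg.lstsq(np.c_[d1,-d2],o2-o1,rcond=None)[0]
    a=o1+d1*s[0];b=o2+d2*s[1]; return (a+b)/2,np.linalg.norm(a-b)
def blobs(img,lo,hi,roi,amin=15):
    x0,y0,x1,y1=roi
    hsv=cv2.cvtColor(img,cv2.COLOR_BGR2HSV)
    lo,hi=np.array(lo),np.array(hi)
    m=cv2.inRange(hsv,lo,hi) if lo[0]<=hi[0] else cv2.inRange(hsv,lo,np.array([179,*hi[1:]]))|cv2.inRange(hsv,np.array([0,*lo[1:]]),hi)
    mm=np.zeros_like(m);mm[y0:y1,x0:x1]=m[y0:y1,x0:x1]
    cs=cv2.findContours(mm,cv2.RETR_EXTERNAL,cv2.CHAIN_APPROX_NONE)[0]
    n,l,st,ce=cv2.connectedComponentsWithStats(mm)
    return [(ce[i].round(1).tolist(),int(st[i,4])) for i in range(1,n) if st[i,4]>=amin],mm,cs
E
python3 - <<'E'
from h import *
T=cv2.imread("pics/top0.png");S=cv2.imread("pics/scene0.png")
cv2.imwrite("pics/topc.png",cv2.resize(T[130:230,170:370],None,fx=4,fy=4,interpolation=cv2.INTER_CUBIC))
cv2.imwrite("pics/scenec.png",cv2.resize(S[155:280,130:370],None,fx=3.33,fy=3.33,interpolation=cv2.INTER_CUBIC))
for nm,I,roi in(("top",T,(170,130,370,230)),("scene",S,(130,155,370,280))):
    print(nm,"yellow",blobs(I,(18,130,90),(35,255,255),roi)[0],"green",blobs(I,(50,80,40),(85,255,255),roi,8)[0])
    print("redbrown",blobs(I,(165,90,40),(17,255,255),roi)[0])
    r=blobs(I,(100,150,50),(130,255,255),roi,40)
    p=max(r[2],key=len) if r[2] else None
    q=cv2.minAreaRect(np.concatenate(r[2])); print("blue",r[0],q,cv2.boxPoints(q).tolist())
E
```

```text
top yellow [([190.1, 178.1], 104), ([197.6, 200.1], 109)] green [([341.9, 210.5], 54)]
redbrown [([233.7, 136.8], 229), ([204.2, 150.7], 92), ([276.5, 157.5], 237), ([252.1, 162.1], 195), ([252.6, 193.9], 144), ([281.2, 193.4], 177)]
blue [([333.1, 130.8], 51), ([180.5, 178.2], 115)] ((264.8027038574219, 173.08177185058594), (71.7910385131836, 173.30947875976562), 83.3130874633789) [[174.55764770507812, 147.52084350585938], [346.6881408691406, 127.34002685546875], [355.0477600097656, 198.6427001953125], [182.91726684570312, 218.82351684570312]]
scene yellow [([325.1, 188.2], 277)] green [([156.8, 198.3], 49)]
redbrown [([140.8, 164.8], 236), ([260.0, 179.7], 164), ([146.9, 181.9], 22), ([229.3, 187.0], 238), ([270.3, 206.3], 273), ([328.1, 208.9], 141), ([243.3, 215.6], 339), ([301.0, 232.2], 382)]
blue [([305.9, 173.5], 53), ([338.2, 223.7], 440)] ((264.40899658203125, 220.01837158203125), (68.22335815429688, 183.9912567138672), 73.39302062988281) [[166.50140380859375, 213.62237548828125], [342.8179931640625, 161.0367431640625], [362.31658935546875, 226.41436767578125], [186.0, 279.0]]
```

View pics/topc.png

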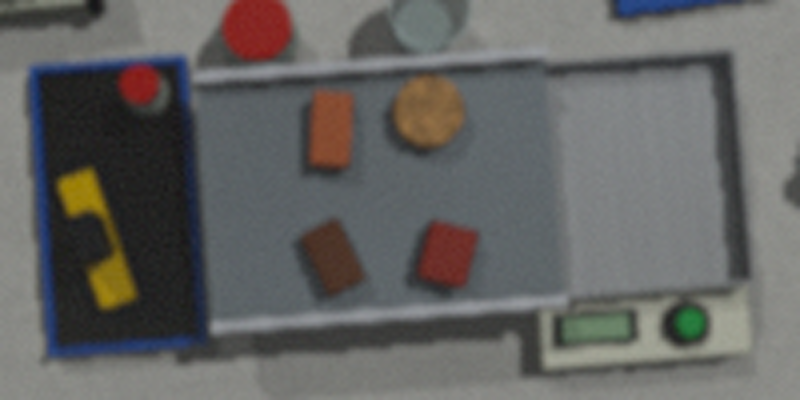

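View pics/scenec.png

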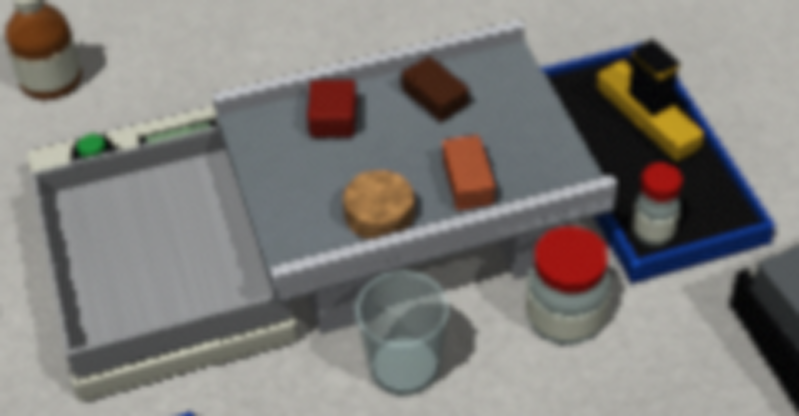

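The enlarged top view shows the tray corners at about (30,66), (187,57), (207,344) and (48,357), the sweeper tilted about 15° to the stand, and four separated pieces. The scene crop agrees with it. Now I'll compute metric positions.

```bash
cat > m.py <<'E'
from h import *
T=cv2.imread("pics/top0.png");S=cv2.imread("pics/scene0.png")
R=(170,130,370,230);RS=(130,155,370,280)
t=lambda x,y:((x+.5)/4-.5+170,(y+.5)/4-.5+130)
s=lambda x,y:((x+.5)/3.33-.5+130,(y+.5)/3.33-.5+155)
P=lambda a:np.round(a,4).tolist()
for nm,a,b in [("key",(341.9,210.5),(156.8,198.3)),("handletop",t(90,236),s(657,57)),
 ("far fence balance end",t(546,50),s(275,270)),("far fence rest end",t(194,75),s(612,182)),
 ("near fence bal",t(567,300),s(218,99)),("near fence rest",t(211,327),s(522,28)),
 ("rest corner far bal",t(186,58),s(634,270)),("rest corner far out",t(31,67),s(772,228)),
 ("jarcap",(204.2,150.7),s(661,175)),
 ("bal rim far out",t(731,55),s(73,352)),("bal rim near out",t(749,278),s(37,177))]:
    p,e=tri(a,b);print(nm,P(p),round(e,4))
# blue tray outline in top
b=blobs(T,(100,110,30),(130,255,255),(170,135,225,225),5)
q=cv2.minAreaRect(np.concatenate(b[2]));print("tray rect",q)
print(P(plane("top",cv2.boxPoints(q),.028)),P(plane("top",[q[0]],.028)))
y=blobs(T,(18,110,60),(35,255,255),R);q=cv2.minAreaRect(np.concatenate(y[2]));print("foot",P(plane("top",cv2.boxPoints(q),.05)),P(plane("top",[q[0]],.05)))
r=blobs(T,(165,90,40),(17,255,255),(225,148,310,212))
for c in r[2]:
    if len(c)>10:
        q=cv2.minAreaRect(c);print("piece",P(plane("top",cv2.boxPoints(q),.116)[:,:2]),P(plane("top",[q[0]],.116)))
rs=blobs(S,(165,90,40),(17,255,255),(220,170,290,225))[0];print(rs)
for a,b in zip([(252.6,193.9),(281.2,193.4),(252.1,162.1),(276.5,157.5)],[(260,179.7),(229.3,187),(270.3,206.3),(243.3,215.6)]):print(*map(P,tri(a,b)))
E
python3 m.py
```

```text
key [0.4429, -0.3092, 0.0592] 0.0006
handletop [0.5184, 0.2088, 0.1101] 0.0062
far fence balance end [0.6738, -0.1743, 0.1135] 0.0026
far fence rest end [0.6525, 0.1201, 0.1091] 0.0002
near fence bal [0.464, -0.19, 0.1089] 0.0047
near fence rest [0.4416, 0.1058, 0.104] 0.0003
rest corner far bal [0.683, 0.1357, 0.021] 0.0029
rest corner far out [0.6735, 0.2725, 0.0244] 0.0004
jarcap [0.6464, 0.1679, 0.0974] 0.0002
bal rim far out [0.6782, -0.3445, 0.0691] 0.0033
bal rim near out [0.4824, -0.3582, 0.0724] 0.0
tray rect ((198.7657012939453, 181.29763793945312), (72.41615295410156, 39.38251495361328), 85.8150863647461)
[[0.672, 0.2752, 0.028], [0.6826, 0.135, 0.028], [0.4242, 0.1156, 0.028], [0.4143, 0.2546, 0.028]] [[0.5477, 0.1951, 0.028]]
foot [[0.5712, 0.2484, 0.05], [0.5839, 0.2124, 0.05], [0.4655, 0.1708, 0.05], [0.453, 0.2068, 0.05]] [[0.5183, 0.2096, 0.05]]
piece [[0.482, -0.0645], [0.5298, -0.0767], [0.52, -0.1159], [0.4722, -0.1037]] [[0.501, -0.0902, 0.116]]
piece [[0.5144, 0.0293], [0.5284, 0.0014], [0.4831, -0.0211], [0.4693, 0.0068]] [[0.4988, 0.0041, 0.116]]
piece [[0.636, 0.0232], [0.636, -0.0101], [0.5757, -0.01], [0.5757, 0.0233]] [[0.6058, 0.0066, 0.116]]
piece [[0.6193, -0.0368], [0.6597, -0.0771], [0.6228, -0.1138], [0.5825, -0.0734]] [[0.621, -0.0753, 0.116]]
[([260.0, 179.7], 164), ([229.3, 187.0], 238), ([270.3, 206.3], 273), ([243.3, 215.4], 333)]
[0.4996, 0.0046, 0.1114] 0.0002
[0.5014, -0.0909, 0.1075] 0.0006
[0.6068, 0.0064, 0.1061] 0.0005
[0.6222, -0.076, 0.1078] 0.0
```

Everything agrees: stand origin is about (.556,-.035) with yaw 4.2°, parking tray origin about (.538,.194), sweeper at (.518,.211) with yaw 19.4°, and key at (.443,-.309,.059). Heights match the text within about 3 mm. Next I'll grasp the sweeper.

```bash
cat >> h.py <<'E'
def q(deg): a=np.radians(deg)/2; return [np.cos(a),np.sin(a),0,0]
ST=np.array([.556,-.035]);YAW=4.2
def W(x,y,z):
    c,s=np.cos(np.radians(YAW)),np.sin(np.radians(YAW)); return [ST[0]+c*x-s*y,ST[1]+s*x+c*y,z]
G=[.5175,.211]; GZ=.142
E
python3 - <<'E'
from h import *
arm.move_gripper(1.0)
arm.movep([*G,.30],q(19.4)); arm.line_to([*G,GZ],.12)
arm.move_gripper(0.0,50)
print(arm.read_opening(),arm.read_finger_force(),arm.read_ft_force())
arm.line_to([*G,GZ+.14],.12)
print(arm.read_opening(),arm.read_finger_force(),arm.read_ft_force(),arm.read_tool_pos(),arm.read_time())
I=np.hstack([snapshot("top")[130:250,150:310],snapshot("scene")[120:240,220:380]])
cv2.imwrite("pics/lift.png",cv2.resize(I,None,fx=2.5,fy=2.5,interpolation=cv2.INTER_CUBIC))
E
```

```text
0.2979411886743348 53.590527176856995 [ 0.28420621 -0.04814223  0.32127229]
0.29958677618626584 53.327595591545105 [-0.52623065 -0.72713875 -2.35926038] [0.51710733 0.21067616 0.28114288] 6.9
```

View pics/lift.png

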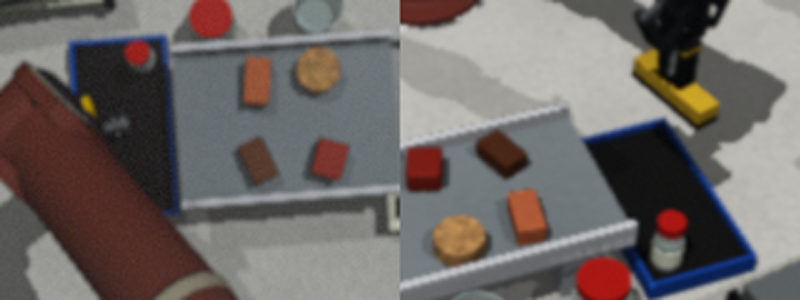

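The sweeper is held straight: foot at about (675,90) in the right half, handle between the fingers. I'll sweep the far lane (a, c) first.

```bash
cat > lane.py <<'E'
from h import *
import sys
def lane(x,name,y0=.124,y1=-.145,v=.14):
    z=.216
    p=arm.read_tool_pos(); arm.line_to([p[0],p[1],.285],.2) if p[2]<.27 else None
    arm.line_to(W(x,y0,.285),.2,ori=q(YAW)); arm.line_to(W(x,y0,z),.1)
    print("down",arm.read_ft_force(),arm.read_tool_pos())
    for y in np.linspace(y0,y1,4)[1:]:
        arm.line_to(W(x,y,z),v); print(arm.read_ft_force().round(1),arm.read_opening())
    arm.line_to(W(x,y1+.03,z),.15); arm.line_to(W(x,y1+.03,.285),.2); arm.line_to(W(0,.1,.285),.25)
    arm.pause(.2)
    I=np.hstack([snapshot("top")[130:230,200:370],snapshot("scene")[155:255,130:300]])
    cv2.imwrite(f"pics/{name}.png",cv2.resize(I,None,fx=2.35,fy=2.35,interpolation=cv2.INTER_CUBIC))
    print(arm.read_time())
E
python3 -c "
from lane import *
lane(.0355,'far')"
```

```text
down [-0.39154284  0.22281456 -1.50096616] [0.58273304 0.09170425 0.21663601]
[ 0.7  0.  -2.6] 0.29870791509633926
[-0.1  0.6 -2.1] 0.2985037583777188
[-0.   0.9 -3.2] 0.29805966364254394
13.2167
```

View pics/far.png

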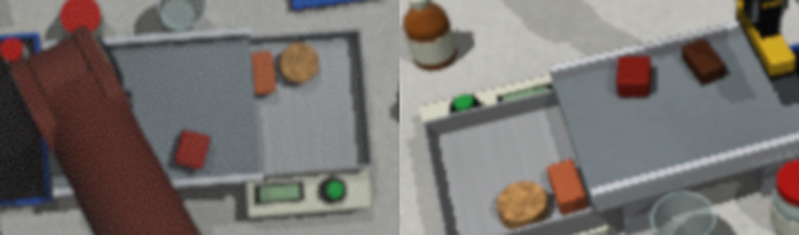

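The round tablet and the orange-brown block lie in the tray (at about (298,62) and (263,72) in the crop). The red and dark brown blocks are still in the near lane, where they started. Next is the near lane.

```bash
python3 -c "
from lane import *
lane(-.0355,'near')"
```

```text
down [ 0.47727546  0.06532897 -1.86534316] [0.51206984 0.08624414 0.21644769]
[-0.4 -0.2 -2.1] 0.30431735220474043
[ 0.2  0.7 -1.9] 0.2996455442359814
[ 0.9  0.6 -1.5] 0.29883854813706223
18.9667
```

View pics/near.png

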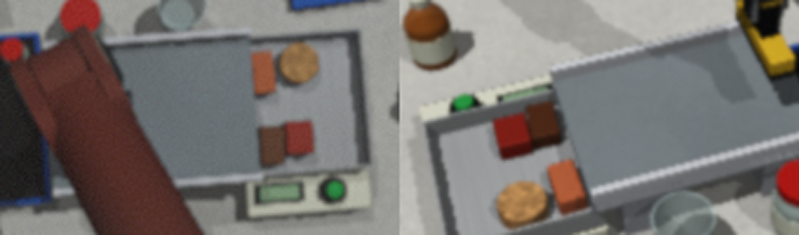

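All four pieces are in the tray and the plate is empty. Before putting the sweeper back I'll check that the pieces are inside the limits.

Run:
```python
from h import *
T=snapshot("top");S=snapshot("scene")
c,s=np.cos(np.radians(YAW)),np.sin(np.radians(YAW))
B=np.array(W(0,-.23,0))[:2]
a=blobs(T,(165,80,30),(17,255,255),(305,148,345,205))[0]; b=blobs(S,(165,80,30),(17,255,255),(165,190,215,252))[0]
print(a,b)
for u,_ in a:
    best=min(((tri(u,v)) for v,_ in b),key=lambda r:r[1]);d=best[0][:2]-B
    print((c*d[0]+s*d[1]).round(4),(-s*d[0]+c*d[1]).round(4),best[0][2].round(4),best[1].round(4))
```

```text
[([326.6, 156.4], 215), ([311.7, 160.4], 158), ([321.3, 190.0], 309)] [([183.8, 210.0], 473), ([201.0, 234.1], 278), ([181.9, 241.5], 335)]
0.0602 0.0041 0.0637 0.0001
0.0505 0.0591 0.0625 0.0034
-0.0557 0.0328 0.0618 0.0013
```

All are well within the limits, so I'll put the sweeper back.

Run:
```python
from h import *
arm.line_to([*G,.285],.2,ori=q(19.4)); arm.line_to([*G,.165],.12); arm.line_to([*G,GZ+.0008],.04)
print(arm.read_ft_force(),arm.read_tool_pos())
arm.move_gripper(1.0); arm.pause(.2)
arm.line_to([*G,.30],.12)
print(arm.read_time(),arm.read_finger_force())
K=[.4429,-.3092]
arm.move_gripper(0.0,20)
arm.movep([*K,.25],q(YAW)); arm.line_to([*K,.16],.15)
print(arm.read_ft_force(),arm.read_tool_pos())
I=np.hstack([snapshot("top")[130:250,170:330],snapshot("scene")[140:260,220:380]])
cv2.imwrite("pics/back.png",cv2.resize(I,None,fx=2.5,fy=2.5,interpolation=cv2.INTER_CUBIC))
```

```text
[ 0.59845541  1.13827553 -2.4731413 ] [0.51755695 0.2111277  0.14271189]
24.1 0.0
[-0.32165342 -0.01021362 -0.14476312] [ 0.44371312 -0.3090084   0.1606096 ]
```

View pics/back.png

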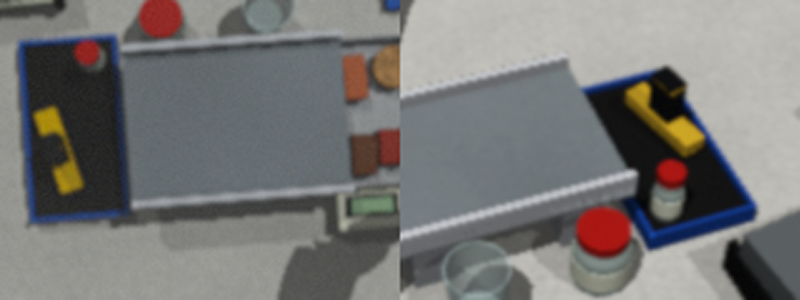

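The sweeper stands upright in its tray, at (58,150) in the left half, and it is released. Now I'll press the key with force feedback.

Run:
```python
from h import *
K=[.4429,-.3092]
arm.line_to([*K,.142],.08); arm.pause(.2)
f0=np.mean([arm.read_ft_force()[2] for _ in range(5)])
z=.140; log=[]
while z>.118:
    arm.line_to([*K,z],.03); arm.pause(.1); f=arm.read_ft_force()[2]-f0
    log.append((round(z,3),round(float(arm.read_tool_pos()[2]),4),round(float(f),1)))
    if f>9: break
    z-=.001
print(log); arm.pause(.1)
arm.line_to([*K,.16],.08); arm.line_to([*K,.28],.2)
cv2.imwrite("pics/end_s.png",snapshot("scene")[150:270,130:370]); print(arm.read_time())
```

```text
[(0.14, 0.14, -0.6), (0.139, 0.139, -1.2), (0.138, 0.138, -0.5), (0.137, 0.137, 0.6), (0.136, 0.136, 0.1), (0.135, 0.135, -0.2), (0.134, 0.1341, 0.4), (0.133, 0.1331, 1.3), (0.132, 0.1321, 1.5), (0.131, 0.1311, 1.6), (0.13, 0.1301, 3.5), (0.129, 0.1291, 3.2), (0.128, 0.1287, 7.9), (0.127, 0.1285, 13.1)]
34.5583
```

The force rose from about z=.134 and hit a hard stop at .1285, which is the full ~6 mm of travel. One last look.

Run:
```python
from h import *
cv2.imwrite("pics/end_s3.png",cv2.resize(snapshot("scene")[150:270,130:370],None,fx=3.3,fy=3.3,interpolation=cv2.INTER_CUBIC)); print(arm.read_ft_force())
```

```text
[-0.441756    0.01604164  0.22594839]
```

View pics/end_s3.png

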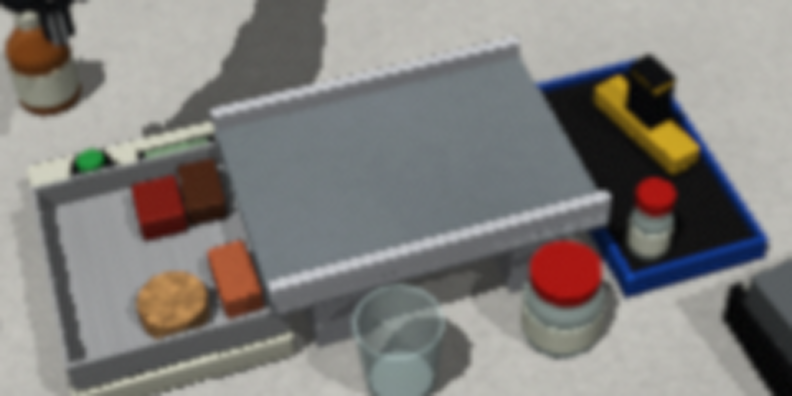

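The four pieces are in the tray around (190,240), the sweeper is upright at (650,110), the key is up at (92,160), and nothing else has moved.

```bash
python3 -c "
from station import ticket
print(ticket.finish_job())"
```

```text
the job is handed in; nothing more can be done
None
```

I swept all four pieces into the weighing tray, parked the sweeper upright and released it, pressed the green key down to its stop, and handed the job in at about 35 s; the hand-in call gave no verdict.

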